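Open the push-and-turn jar in its holding block

ROBOT

A 7-joint arm with a two-finger parallel gripper is mounted at the origin on a cart in front of the work surface, level with it; the furniture and walls round the work are solid. World frame = base frame: x ahead of the robot, y to its left, z up, the work surface at z = 0. Lengths are in m, angles in rad, forces in N, time in s.
With the tool pointing down it reaches from about 0.425 to 0.925 m from the base axis. Payload 6.8 kg.
Tool frame: the origin (TCP) lies at the very end of the fingers, on their centre line; the grasp point (between the pads) lies 19 mm behind it (bot.grip_depth is the distance from the TCP to the grasp point, in m); z points along the fingers, y is the direction in which the jaws open and shut (so a half turn about z gives the same grasp; the last joint's range is limited). The gripper opens to 85 mm and grips with 20 to 120 N. Pads are 22 mm wide; open, the fingers measure 114 mm over their backs; the gripper's body (76 mm by 85 mm) begins 54 mm behind the grasp point. The pads swing forward as they close: fully open they stand 13 mm farther back than shut.
Start: joints at [1.095, 0.477, 0.022, 1.555, -0.011, 1.109, -0.083], TCP at [0.243, -0.63, 0.231] pointing down, gripper open.
Joint ranges: [-2.96, 2.96], [-0.34, 2.1], [-1.41, 1.46], [0.24, 2.44], [-1.37, 4.51], [0.17, 1.92], [-2.96, 2.96]. Speed limits (rad/s): [2.39, 2.39, 3.14, 3.14, 3.14, 3.14, 3.14].

INTERFACE

Orientations are given as a unit quaternion [w, x, y, z].
In Python, from station import bot gives the robot as it stands.
- The arm moves only by the tool step_arm, never from a script. Its argument "increments" is a list of rows, each a list of 7 numbers: the shift along the world's x, y, z in m, then the turn, a rotation vector about the world's x, y, z in degrees, then the gripper command: -1 is fully open, 1 is shut, values between are in proportion. In form: [[dx, dy, dz, rx, ry, rz, fingers], ...]. A call has 1 to 10 rows; each row is the pose to reach, as a shift and turn from the pose commanded when the call began; what a row does not reach only later rows make up. A row lasts 1/12 s, in which the tool goes at most 41.7 mm and 7.16 degrees, less where a joint would pass 70% of its speed; a pose out of reach is approached as far as the arm can. A call with a gripper value outside its range is refused whole. The fingers move at their own pace and stop on an object; "force" is the grip in N (left out, the last holds). Time passes only in rows, so rows that repeat a pose let the fingers close. It gives the time, the measured TCP pose, the force and the opening at its end, in the units of the state.
- bot.get_obs(): the state, without advancing time (a new reading comes with each control period).
- bot.read_camera(name): name is "scene" or "top"; returns a dict with "color" (480x640x3 uint8, red, green, blue), "intrinsics" (3x3 intrinsics, pixels), "extrinsics" (4x4, takes a point from camera to world coordinates). Camera axes: x right, y up, looking along -z (the intrinsics and any distortion apply to the point x, -y, -z); pixel columns grow to the right and rows downward; lengths in m; the calibration is good to about 2 mm. A picture is of the moment at which its call begins. There is no depth.
- bot.hand_in(): hands the job in, once; it reports no verdict.
Trained networks look in the newest picture that a camera, given by its name, has taken for a name from the list of things; names that differ only in an ending like _2 or _b are one class to them, and where a whole thing is asked for, a point or a joint stands for the part that bears it (a point fixed in the world has none). Each returns a list of dicts, best first, with "conf" (0 to 1); they miss things now and then, are a little off and sometimes report something else, mostly with a low value. They report only what shows in the picture. A call takes as long as a camera call. They do not tell look-alikes from the thing itself.
- bot.recognise(thing, camera): "location" ([column, row] as shares, 0 to 1, of the picture: columns of its width, rows of its height, amid what is visible of it).
- bot.place_of(thing, camera): "location" ([column, row] as shares, 0 to 1, of the picture: columns of its width, rows of its height: a listed point, or the origin of a listed thing).
The state is a dict: "t": time; "q": joint angles; "joint_vel": joint speeds; "joint_torque": joint torques, N m; "eef_pos": TCP position; "tool_rot": TCP orientation; "contact_force": force on the tool from outside, world axes, zero at the start; "torque": the same for the moment, N m; "gripper_width": opening from 0.0 (shut) to 1.0 (fully open).
Only numpy, scipy, OpenCV 4.12 (cv2) and the standard library are available. Lean on these libraries where they do the work, as an engineer would, in place of code of your own. Each camera call takes 0.05 s, during which the arm holds its last target.

TASK

Take the square jar with the six-sided cap by its body, never carrying it by its cap, and stand it fully down in the square pocket of the holding block; let go of it there. Then take the cap, push it down hard and turn it anticlockwise to unlock it, lift it off and set it down flat in the steel tray, open side down as it sat on the jar. The jar must stay fully down in the block, and the other jar must stay where it is.

Things in the scene. Friction and masses are not known exactly. Their poses are not given: they have to be found in the camera images.
- jar_center (a point): Square white plastic jar, 0.35 kg: flat-sided body 66 x 66 mm, 60 mm high, round neck, six-sided cap; 92 mm high in all. Point: centre of the body, 30 mm above the underside; z up, x and y square to the sides. The cap is narrower than the body, so a gripper can come straight down over the cap and close on the upper part of two opposite sides (best across y).
- jar_base (a point): Centre of the jar's underside, 30 mm below jar_center, same axes. On the closed jar the cap's lower rim is 70 mm and its top 92 mm above this point; the 10 mm below the rim is bare neck (34 mm across). With the cap off, three ledges 46 mm across and a round sprung stopper 25 mm across show at the neck.
- cap_center (a point): Black six-sided hollow cap, 56 mm across flats, 65 across corners, 22 high, 0.1 kg, open below. Point: its centre, 11 mm above the rim; z out of its top. Flats face its +y, -y and every 60 degrees; when locked its axes agree with the jar's (about 5 degrees of play). Grasp two flats from above with the finger tips above the rim: the cap goes down 9 mm and the jar's shoulder is 10 mm below the rim. One grasp can push, turn and lift.
- stopper (a joint): How far the cap pushes down the sprung stopper it rests on, m: 0 is up, 0.009 fully down. 10 N starts it, 15 N at 5.5 mm, 18 N at 9 mm. Only when pushed down 5.5 mm or more can the cap turn anticlockwise (from above); keep it down until turned 45 to 75 degrees relative to the jar (60 is best, a stop comes at about 78), then lift it straight off at that angle.
- block_seat (a point): Aluminium holding block screwed to the bench, 126 x 126 x 26 mm, with a square pocket 70 x 70 mm, 18 mm deep, mouth bevelled by 4 mm. Point: centre of the pocket floor, 8 mm above the bench; x and y square to the pocket, z up. It takes the upright jar any of four ways round and keeps it from turning (about 4 degrees of play either way).
- tray_floor (a point): Open steel tray, 149 x 196 x 27 mm, long along its y, free to slide on the bench. Point: centre of its inner floor, 2 mm above the bench. The flat floor is 98 mm wide along x and 152 mm along y, so there is most room for opening fingers along y.
- other_jar_center (a point): The other jar, to be left alone: same white body but a round ribbed black cap 56 mm across; 92 mm high, point 46 mm above its underside. The two jars may change places.
There are look-alikes about, which are no part of the job. What is shaped like the part that bears jar_center but green is not meant.

How it is judged:
By the outcome, as a careful person would: the job done as asked, in the order asked, and still so for the second after the job is handed in, with the robot touching nothing.
It also fails if it takes over 62 s, if anything falls off the work surface, if the arm or the gripper's body presses on something with over 40 N, if the wrist force passes 120 N, or if a joint passes its speed limit or range.

## Working session

There is one attempt and no reset: what is moved stays moved. The work goes in short steps, Python scripts to look and compute and a tool call to move; the robot and the scene stay as the last step left them, time stands still between calls to the robot, and variables do not carry over. Pictures are saved under pics/ and viewed, and the job is handed in when it is done.

Besides the shell and the picture viewer there is one more tool, called after "Request:" by a JSON object that holds its "name" and its "arguments". step_arm: Moves the arm, as the interface text tells. Its arguments: {"type":"object","properties":{"increments":{"type":"array","items":{"type":"array","items":{"type":"number"}}},"force":{"type":"number"}},"required":["increments"]}

```bash
ls; mkdir -p pics
cat > h.py <<'E'
import numpy as np,cv2
from station import bot
def snap(cam,fn):
    c=bot.read_camera(cam); cv2.imwrite('pics/'+fn,c['color'][:,:,::-1]); return c
def ray(c,u,v):
    K=np.array(c['intrinsics']);E=np.array(c['extrinsics'])
    d=np.linalg.inv(K)@[u,v,1.]; d=E[:3,:3]@[d[0],-d[1],-d[2]]
    return E[:3,3],d
def atz(c,u,v,z):
    o,d=ray(c,u,v); return o+d*(z-o[2])/d[2]
def proj(c,p):
    K=np.array(c['intrinsics']);E=np.array(c['extrinsics'])
    q=np.linalg.inv(E)@np.r_[p,1]; q=K@[q[0],-q[1],-q[2]]; return q[:2]/q[2]
E
python3 - <<'E'
from h import *
for cam in ['top','scene']:
    c=snap(cam,cam+'0.png'); print(cam,[k for k in c],np.round(c['intrinsics'],1).tolist(),np.round(c['extrinsics'],3).tolist())
    for th,z in [('jar_center',.03),('jar_base',0),('cap_center',.081),('block_seat',.008),('tray_floor',.002),('other_jar_center',.046)]:
        for r in bot.place_of(th,cam)[:4]:
            u,v=r['location'][0]*640,r['location'][1]*480
            print(th,round(r['conf'],2),round(u),round(v),np.round(atz(c,u,v,z),3))
print(bot.get_obs())
E
```

```text
pics
top ['color', 'intrinsics', 'extrinsics'] [[606.5, 0.0, 310.8], [0.0, 606.5, 231.9], [0.0, 0.0, 1.0]] [[0.047, 0.976, -0.212, 0.152], [-0.999, 0.045, -0.012, 0.153], [-0.003, 0.212, 0.977, 1.773], [0.0, 0.0, 0.0, 1.0]]
jar_center 0.84 133 238 [0.486 0.697 0.03 ]
jar_center 0.57 242 240 [0.494 0.375 0.03 ]
jar_base 0.69 248 244 [0.491 0.361 0.   ]
jar_base 0.58 141 241 [0.485 0.681 0.   ]
cap_center 0.83 243 239 [0.49  0.366 0.081]
block_seat 0.84 488 244 [ 0.523 -0.351  0.008]
tray_floor 0.85 423 253 [ 0.486 -0.159  0.002]
other_jar_center 0.39 422 254 [ 0.475 -0.148  0.046]
scene ['color', 'intrinsics', 'extrinsics'] [[581.6, 0.0, 327.0], [0.0, 581.6, 237.0], [0.0, 0.0, 1.0]] [[-0.66, 0.484, -0.575, -0.435], [-0.752, -0.437, 0.494, 0.959], [-0.012, 0.758, 0.652, 1.137], [0.0, 0.0, 0.0, 1.0]]
jar_center 0.97 271 286 [0.489 0.363 0.03 ]
jar_center 0.6 162 354 [0.483 0.693 0.03 ]
jar_base 0.72 164 362 [0.481 0.694 0.   ]
jar_base 0.55 271 295 [0.487 0.368 0.   ]
cap_center 0.88 269 271 [0.495 0.363 0.081]
block_seat 0.84 442 183 [ 0.51  -0.361  0.008]
tray_floor 0.62 402 216 [ 0.483 -0.138  0.002]
other_jar_center 0.95 317 247 [0.512 0.184 0.046]
{'t': 0.7, 'q': array([ 1.09490685,  0.47697475,  0.02238131,  1.55540502, -0.01150083,
        1.1092903 , -0.08308093]), 'joint_vel': array([-0.00080781,  0.00111315,  0.00043555,  0.00045742,  0.0009546 ,
       -0.00058412, -0.00049575]), 'joint_torque': array([-4.62782446e-04, -5.96156788e+01,  1.60561323e+00, -2.81491381e+01,
        1.24105322e-02,  1.63147557e-03, -4.31600279e-05]), 'eef_pos': array([ 0.24272259, -0.62986882,  0.23132237]), 'tool_rot': array([2.14997786e-05, 9.83137664e-01, 1.82866979e-01, 1.80227167e-05]), 'contact_force': array([ 0.50357686, -0.22092559,  0.08004456]), 'torque': array([0.05657659, 0.01711821, 0.00425271]), 'gripper_width': 1.0002464399739168}
```

View pics/top0.png

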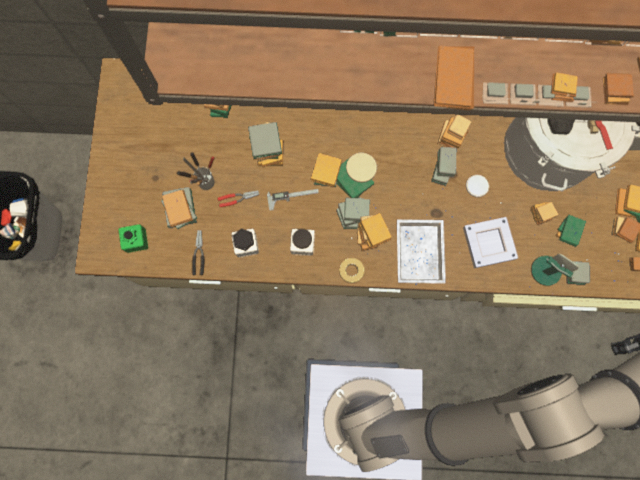

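View pics/scene0.png

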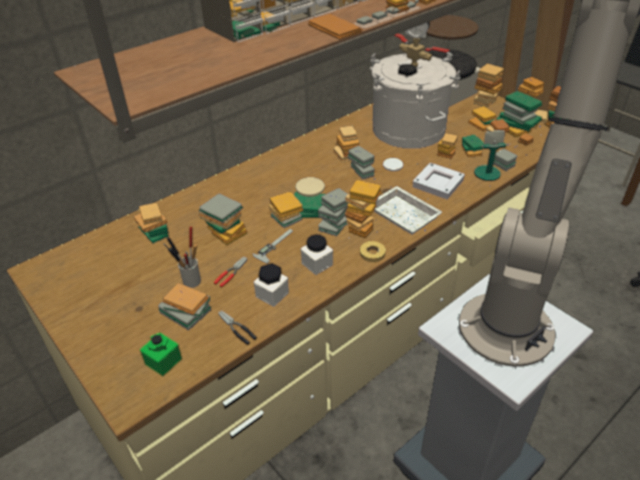

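Run:
```python
import cv2,numpy as np
t=cv2.imread('pics/top0.png');s=cv2.imread('pics/scene0.png')
def cr(im,u,v,w=32):
    return cv2.resize(im[v-w:v+w,u-w:u+w],(390,290*390//390) if 0 else (390,390),interpolation=cv2.INTER_CUBIC)
a=np.hstack([cr(t,244,241,20),cr(s,271,284,30)]);cv2.imwrite('pics/z1.png',a)
a=np.hstack([cr(t,490,243,32),cr(s,438,180,32)]);cv2.imwrite('pics/z2.png',a)
a=np.hstack([cr(t,421,250,40),cr(s,402,210,40)]);cv2.imwrite('pics/z3.png',a)
```

```text
(no output)
```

View pics/z1.png

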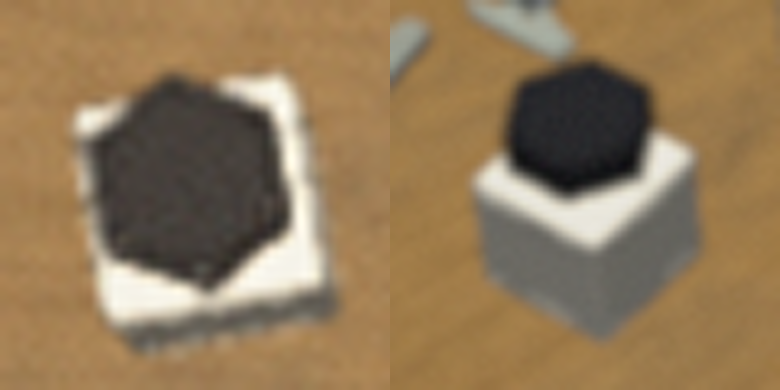

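View pics/z2.png

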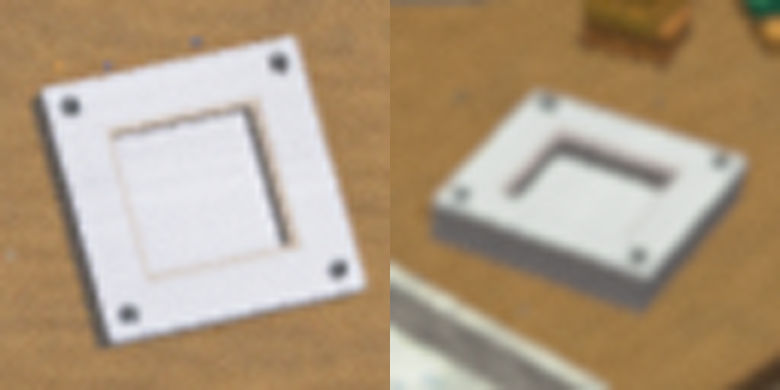

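View pics/z3.png

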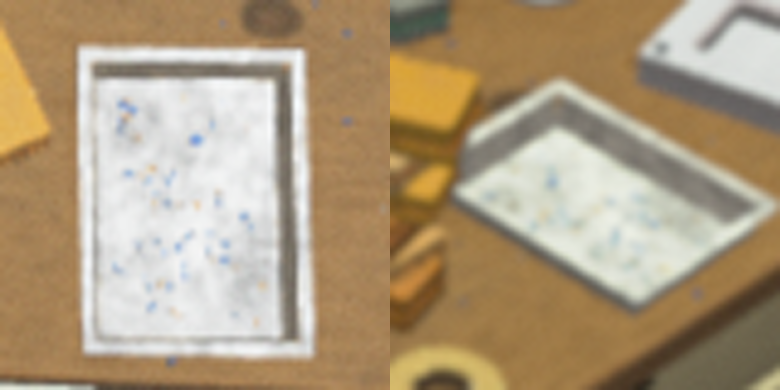

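Run:
```python
from h import *
ct=bot.read_camera('top');cs=bot.read_camera('scene')
def W(c,pts,u0,v0,w,z): return np.array([atz(c,u0-w+(x+.5)*2*w/390-.5,v0-w+(y+.5)*2*w/390-.5,z)[:2] for x,y in pts])
def rep(n,P):
    print(n,'c',P.mean(0).round(4) if len(P)==4 else ((P[0]+P[2])/2).round(4))
    for i in range(len(P)-(len(P)<4)):
        d=P[(i+1)%len(P)]-P[i]; print('   len %.1f ang %.1f'%(1000*np.hypot(*d),np.degrees(np.arctan2(d[1],d[0]))%90))
rep('jar top',W(ct,[(75,105),(293,75),(330,290),(110,325)],244,241,20,.06))
rep('cap top',W(ct,[(175,73),(270,110),(292,215),(208,290),(108,250),(90,140)][::3],244,241,20,.092))
P=W(ct,[(175,73),(270,110),(292,215),(208,290),(108,250),(90,140)],244,241,20,.092);print(P.mean(0),[round(np.degrees(np.arctan2(*(p-P.mean(0))[::-1])),1) for p in P],np.hypot(*(P-P.mean(0)).T))
rep('jar scene',W(cs,[(85,187),(208,250),(303,155)],271,284,30,.06))
rep('block top',W(ct,[(43,92),(293,38),(366,290),(108,343)],490,243,32,.026))
rep('block scene',W(cs,[(140,90),(357,160),(252,283),(42,203)],438,180,32,.026))
rep('pocket top',W(ct,[(110,131),(255,102),(296,245),(152,278)],490,243,32,.026))
rep('tray top',W(ct,[(78,48),(303,50),(313,353),(84,355)],421,250,40,.027))
rep('tray scene',W(cs,[(65,190),(170,78),(385,205)],402,210,40,.027))
```

```text
jar top c [0.4874 0.3649]
   len 65.1 ang 10.7
   len 66.0 ang 13.3
   len 65.4 ang 11.9
   len 67.4 ang 13.1Traceback (most recent call last):
  File "<stdin>", line 9, in <module>
  File "<stdin>", line 5, in rep
IndexError: index 2 is out of bounds for axis 0 with size 2
```

Run:
```python
from h import *
ct=bot.read_camera('top');cs=bot.read_camera('scene')
def W(c,pts,u0,v0,w,z): return np.array([atz(c,u0-w+(x+.5)*2*w/390-.5,v0-w+(y+.5)*2*w/390-.5,z)[:2] for x,y in pts])
def rep(n,P):
    print(n,'c',P.mean(0).round(4) if len(P)==4 else ((P[0]+P[2])/2).round(4))
    for i in range(len(P)-(len(P)<4)):
        d=P[(i+1)%len(P)]-P[i]; print('   len %.1f ang %.1f'%(1000*np.hypot(*d),np.degrees(np.arctan2(d[1],d[0]))%90))
P=W(ct,[(175,73),(270,110),(292,215),(208,290),(108,250),(90,140)],244,241,20,.092);print(P.mean(0),[round(np.degrees(np.arctan2(*(p-P.mean(0))[::-1])),1) for p in P],np.hypot(*(P-P.mean(0)).T))
rep('jar scene',W(cs,[(85,187),(208,250),(303,155)],271,284,30,.06))
rep('block top',W(ct,[(43,92),(293,38),(366,290),(108,343)],490,243,32,.026))
rep('block scene',W(cs,[(140,90),(357,160),(252,283),(42,203)],438,180,32,.026))
rep('pocket top',W(ct,[(110,131),(255,102),(296,245),(152,278)],490,243,32,.026))
rep('tray top',W(ct,[(78,48),(303,50),(313,353),(84,355)],421,250,40,.027))
rep('tray scene',W(cs,[(65,190),(170,78),(385,205)],402,210,40,.027))
```

```text
[0.48656602 0.36462798] [np.float64(12.1), np.float64(-45.0), np.float64(-106.8), np.float64(-167.2), np.float64(134.4), np.float64(71.0)] [0.03210172 0.03063194 0.03149775 0.03314562 0.03133578 0.03174622]
jar scene c [0.4842 0.3672]
   len 62.9 ang 14.4
   len 63.1 ang 15.3
block top c [ 0.5253 -0.3542]
   len 125.8 ang 15.0
   len 127.0 ang 14.7
   len 127.5 ang 14.3
   len 125.3 ang 13.9
block scene c [ 0.5252 -0.3537]
   len 130.2 ang 15.7
   len 134.3 ang 14.9
   len 125.7 ang 12.6
   len 127.7 ang 17.0
pocket top c [ 0.5258 -0.3546]
   len 72.4 ang 14.1
   len 72.0 ang 14.8
   len 71.9 ang 15.6
   len 73.8 ang 15.2
tray top c [ 0.489  -0.1482]
   len 136.4 ang 2.1
   len 184.8 ang 1.9
   len 135.9 ang 3.2
   len 187.3 ang 2.1
tray scene c [ 0.4724 -0.1495]
   len 143.0 ang 15.9
   len 185.2 ang 0.2
```

The hex‑cap jar shows at top (244,241) and scene (271,284), the round‑cap jar at top (302,241), and the green look‑alike at top (132,238). The block is at top (490,243) and the tray at top (421,250). I have the jar at (0.4865, 0.365) with a yaw of about 13°, and the block at (0.5255, -0.354) with a yaw of about 14.7°.

Request:
{"name": "step_arm", "arguments": {"increments": [[0.02,0.035,0.01,0,0,-1,-1],[0.04,0.075,0.02,0,0,-2,-1],[0.06,0.11,0.02,0,0,-3,-1],[0.08,0.15,0.02,0,0,-4,-1],[0.1,0.19,0.02,0,0,-5,-1],[0.12,0.225,0.02,0,0,-6,-1],[0.14,0.26,0.02,0,0,-7,-1],[0.16,0.3,0.02,0,0,-8,-1],[0.18,0.335,0.02,0,0,-8,-1],[0.2,0.37,0.02,0,0,-8,-1]]}}

```text
t: 1.73
eef_pos: [0.4401, -0.2636, 0.2517]
tool_rot: [0.0, 0.994, 0.114, 0.0]
contact_force: [0.8, -1.3, -0.1]
gripper_width: 1.0
```

Request:
{"name": "step_arm", "arguments": {"increments": [[0.01,0.04,0,0,0,0,-1],[0.02,0.08,0,0,0,0,-1],[0.03,0.12,0,0,0,0,-1],[0.04,0.16,0,0,0,0,-1],[0.044,0.2,0,0,0,0,-1],[0.044,0.24,0,0,0,0,-1],[0.044,0.28,0,0,0,0,-1],[0.044,0.32,0,0,0,0,-1],[0.044,0.36,0,0,0,0,-1],[0.044,0.4,0,0,0,0,-1]]}}

```text
t: 2.57
eef_pos: [0.4833, 0.1364, 0.2517]
tool_rot: [0.0, 0.994, 0.114, 0.0]
contact_force: [0.6, -0.4, -0.2]
gripper_width: 0.998
```

Request:
{"name": "step_arm", "arguments": {"increments": [[0,0.04,0,0,0,0,-1],[0,0.08,0,0,0,0,-1],[0,0.12,0,0,0,0,-1],[0,0.16,0,0,0,0,-1],[0,0.19,-0.01,0,0,0,-1],[0,0.21,-0.03,0,0,0,-1],[0,0.222,-0.06,0,0,0,-1],[0,0.225,-0.09,0,0,0,-1],[0,0.225,-0.11,0,0,0,-1],[0,0.225,-0.12,0,0,0,-1]]}}

```text
t: 3.4
eef_pos: [0.4821, 0.3587, 0.1282]
tool_rot: [0.001, 0.993, 0.114, -0.002]
contact_force: [-0.6, -0.1, -0.1]
gripper_width: 1.003
```

```bash
cat > look.py <<'E'
import sys
from h import *
def go(name,pt,w=40):
    im=[]
    o=bot.get_obs(); print(o['t'],o['eef_pos'].round(4),o['tool_rot'].round(4),o['contact_force'].round(1),round(o['gripper_width'],3),o['q'].round(2))
    for cam in ['top','scene']:
        c=bot.read_camera(cam); u,v=proj(c,pt).round().astype(int); u=min(max(u,w),639-w);v=min(max(v,w),479-w)
        im.append(cv2.resize(c['color'][v-w:v+w,u-w:u+w,::-1],(390,390),interpolation=cv2.INTER_CUBIC)); print(cam,u,v,w)
    cv2.imwrite('pics/'+name,np.hstack(im))
a=sys.argv; go(a[1],[float(x) for x in a[2:5]],int(a[5]))
E
python3 look.py a1.png 0.4865 0.365 0.08 36
```

```text
3.4 [0.4821 0.3587 0.1282] [ 0.0012  0.9935  0.1142 -0.0019] [-0.6 -0.1 -0.1] 1.003 [-0.38  0.52 -0.48  1.8   0.3   0.9  -2.34]
top 243 240 36
scene 270 274 36
```

View pics/a1.png

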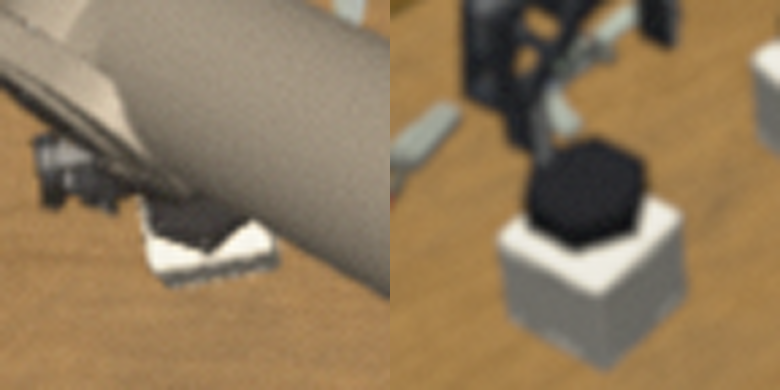

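Request:
{"name": "step_arm", "arguments": {"increments": [[0,0,0,0,0,0,-1],[0,0,0,0,0,0,-1]]}}

```text
t: 3.67
eef_pos: [0.4846, 0.3601, 0.1331]
tool_rot: [-0.001, 0.994, 0.114, 0.001]
contact_force: [0.1, 0.7, 1.0]
gripper_width: 1.001
```

Request:
{"name": "step_arm", "arguments": {"increments": [[0.002,0.005,-0.015,0,0,0,-1],[0.002,0.005,-0.03,0,0,0,-1],[0.002,0.005,-0.045,0,0,0,-1],[0.002,0.005,-0.06,0,0,0,-1],[0.002,0.005,-0.075,0,0,0,-1],[0.002,0.005,-0.075,0,0,0,-1]]}}

```text
t: 4.17
eef_pos: [0.4846, 0.3636, 0.054]
tool_rot: [0.001, 0.994, 0.114, -0.001]
contact_force: [-0.1, -0.1, -0.3]
gripper_width: 1.0
```

Request:
{"name": "step_arm", "arguments": {"increments": [[0.001,0.001,-0.012,0,0,0,-1],[0.001,0.001,-0.022,0,0,0,-1],[0.001,0.001,-0.03,0,0,0,-1],[0.001,0.001,-0.03,0,0,0,-1]]}}

```text
t: 4.5
eef_pos: [0.4859, 0.3648, 0.0247]
tool_rot: [0.001, 0.993, 0.114, -0.001]
contact_force: [0.9, 0.0, 0.9]
gripper_width: 1.001
```

```bash
python3 look.py a2.png 0.4865 0.365 0.05 36
```

```text
4.5 [0.4859 0.3648 0.0247] [ 7.000e-04  9.935e-01  1.138e-01 -9.000e-04] [0.9 0.  0.9] 1.001 [-0.43  0.66 -0.42  1.84  0.39  0.73 -2.42]
top 245 242 36
scene 271 282 36
```

View pics/a2.png

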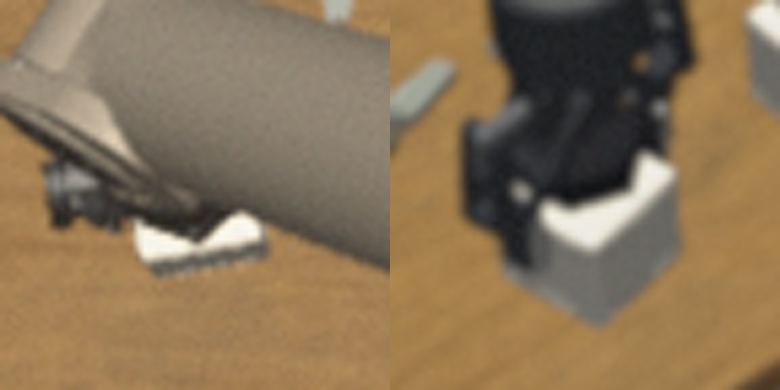

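The fingers straddle the jar, with the left finger at about (520,230) in the scene crop. I'll close now.

Request:
{"name": "step_arm", "arguments": {"increments": [[0,0,0,0,0,0,1],[0,0,0,0,0,0,1],[0,0,0,0,0,0,1],[0,0,0,0,0,0,1],[0,0,0,0,0,0,1],[0,0,0,0,0,0,1]], "force": 60}}

```text
t: 5.1
eef_pos: [0.4869, 0.3671, 0.0276]
tool_rot: [-0.001, 0.993, 0.114, 0.001]
contact_force: [-0.8, 1.6, 5.5]
gripper_width: 0.759
```

Request:
{"name": "step_arm", "arguments": {"increments": [[0,0,0.01,0,0,0,1],[0,0,0.03,0,0,0,1],[0,0,0.06,0,0,0,1],[0,0,0.09,0,0,0,1],[0,0,0.12,0,0,0,1],[0,0,0.15,0,0,0,1],[0,0,0.17,0,0,0,1],[0,0,0.18,0,0,0,1]]}}

```text
t: 5.77
eef_pos: [0.4871, 0.3654, 0.2091]
tool_rot: [-0.0, 0.994, 0.114, 0.001]
contact_force: [0.5, 0.2, -5.1]
gripper_width: 0.763
```

```bash
python3 look.py a3.png 0.486 0.365 0.2 40
```

```text
5.7667 [0.4871 0.3654 0.2091] [-3.000e-04  9.935e-01  1.136e-01  1.200e-03] [ 0.5  0.2 -5.1] 0.763 [-0.36  0.44 -0.51  1.72  0.24  1.05 -2.3 ]
top 238 231 40
scene 266 239 40
```

View pics/a3.png

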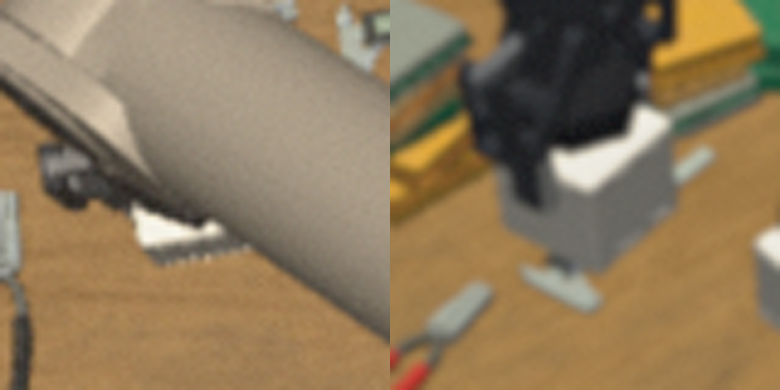

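Request:
{"name": "step_arm", "arguments": {"increments": [[0.002,-0.03,0,0,0,0,1],[0.004,-0.07,0,0,0,0,1],[0.006,-0.11,0,0,0,0,1],[0.008,-0.15,0,0,0,0,1],[0.01,-0.19,0,0,0,0.5,1],[0.012,-0.23,0,0,0,0.5,1],[0.014,-0.27,0,0,0,1,1],[0.016,-0.31,0,0,0,1,1],[0.018,-0.35,0,0,0,1.5,1],[0.02,-0.39,0,0,0,1.5,1]]}}

```text
t: 6.7
eef_pos: [0.5044, -0.0268, 0.2041]
tool_rot: [-0.0, 0.992, 0.127, -0.002]
contact_force: [1.0, -0.6, -6.0]
gripper_width: 0.761
```

Request:
{"name": "step_arm", "arguments": {"increments": [[0.002,-0.04,0,0,0,0,1],[0.004,-0.08,0,0,0,0,1],[0.006,-0.12,0,0,0,0,1],[0.009,-0.16,0,0,0,0,1],[0.012,-0.2,0,0,0,0,1],[0.014,-0.24,0,0,0,0,1],[0.016,-0.28,0,0,0,0,1],[0.018,-0.31,-0.01,0,0,0,1],[0.0185,-0.326,-0.03,0,0,0,1],[0.0185,-0.328,-0.05,0,0,0,1]]}}

```text
t: 7.53
eef_pos: [0.5223, -0.3581, 0.1534]
tool_rot: [0.001, 0.992, 0.123, -0.002]
contact_force: [-0.2, -0.4, -6.3]
gripper_width: 0.766
```

Request:
{"name": "step_arm", "arguments": {"increments": [[0,0,-0.02,0,0,0,1],[0,0,-0.03,0,0,0,1],[0,0,-0.03,0,0,0,1],[0,0,-0.03,0,0,0,1]]}}

```text
t: 7.87
eef_pos: [0.5242, -0.3516, 0.125]
tool_rot: [-0.001, 0.992, 0.127, -0.001]
contact_force: [-0.0, -0.3, -4.3]
gripper_width: 0.764
```

```bash
python3 look.py a4.png 0.5255 -0.354 0.06 40
```

```text
7.8667 [ 0.5242 -0.3516  0.125 ] [-0.001   0.9919  0.1271 -0.0012] [-0.  -0.3 -4.3] 0.764 [ 0.66  0.53 -0.23  1.74  0.15  0.89 -0.95]
top 494 239 40
scene 439 169 40
```

View pics/a4.png

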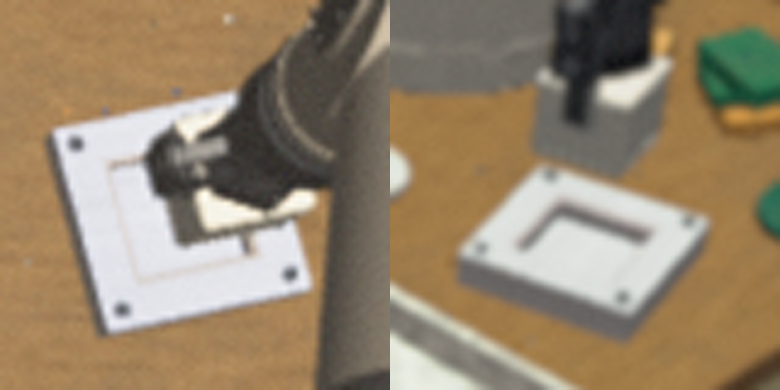

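Run:
```python
from h import *
ct=bot.read_camera('top');cs=bot.read_camera('scene')
def W(c,pts,u0,v0,w,z): return np.array([atz(c,u0-w+(x+.5)*2*w/390-.5,v0-w+(y+.5)*2*w/390-.5,z)[:2] for x,y in pts])
def rep(n,P):
    print(n,((P[0]+P[2])/2).round(4),[(round(1000*np.hypot(*d),1),round(np.degrees(np.arctan2(d[1],d[0]))%90,1)) for d in np.diff(P,axis=0)])
rep('bot scene',W(cs,[(145,148),(222,175),(268,128)],439,169,40,.0985))
rep('top scene',W(cs,[(148,83),(231,104),(281,62)],439,169,40,.1585))
print(W(ct,[(197,231),(320,208)],494,239,40,.1585))
# predicted jar corners
c0=np.array([.5242,-.3516]);a=np.radians(14.6)
R=np.array([[np.cos(a),-np.sin(a)],[np.sin(a),np.cos(a)]])
for s in [(-1,1),(-1,-1),(1,1),(1,-1)]:
    p=c0+R@(np.array(s)*.033)
    print(s,p.round(4),[((proj(c,[*p,z])-[u,v]+w)*390/2/w).round() for c,u,v,w in [(ct,494,239,40),(cs,439,169,40)] for z in (.0985,.1585)])
```

```text
bot scene [ 0.5319 -0.3643] [(np.float64(56.5), np.float64(13.1)), (np.float64(68.0), np.float64(13.6))]
top scene [ 0.523  -0.3511] [(np.float64(55.8), np.float64(20.9)), (np.float64(64.1), np.float64(9.9))]
[[ 0.48553345 -0.32426317]
 [ 0.50177196 -0.39280544]]
(-1, 1) [ 0.4839 -0.328 ] [array([171., 252.]), array([202., 232.]), array([225., 187.]), array([237., 108.])]
(-1, -1) [ 0.5006 -0.3919] [array([282., 229.]), array([316., 208.]), array([268., 140.]), array([280.,  62.])]
(1, 1) [ 0.5478 -0.3113] [array([141., 142.]), array([170., 119.]), array([134., 156.]), array([143.,  78.])]
(1, -1) [ 0.5645 -0.3752] [array([250., 119.]), array([284.,  95.]), array([178., 110.]), array([188.,  33.])]
```

Measured and predicted jar corners agree within about 2 mm. Now I'll lower it into the pocket with a small y correction.

Request:
{"name": "step_arm", "arguments": {"increments": [[0.001,-0.002,-0.015,0,0,0,1],[0.001,-0.002,-0.03,0,0,0,1],[0.001,-0.002,-0.045,0,0,0,1],[0.001,-0.002,-0.058,0,0,0,1],[0.001,-0.002,-0.063,0,0,0,1],[0.001,-0.002,-0.063,0,0,0,1],[0.001,-0.002,-0.063,0,0,0,1]]}}

```text
t: 8.65
eef_pos: [0.5264, -0.3546, 0.0638]
tool_rot: [0.0, 0.992, 0.127, 0.0]
contact_force: [-0.2, -0.3, -5.7]
gripper_width: 0.761
```

```bash
python3 look.py a5.png 0.5255 -0.354 0.04 36
```

```text
8.65 [ 0.5264 -0.3546  0.0638] [2.000e-04 9.919e-01 1.268e-01 3.000e-04] [-0.2 -0.3 -5.7] 0.761 [ 0.65  0.61 -0.21  1.77  0.17  0.78 -0.96]
top 492 241 36
scene 438 174 36
```

View pics/a5.png

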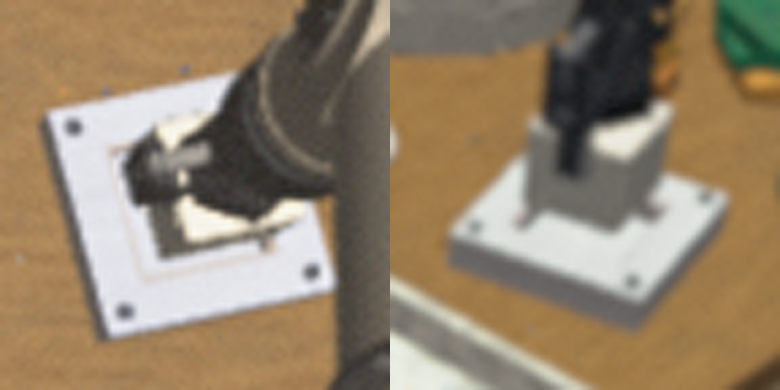

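Request:
{"name": "step_arm", "arguments": {"increments": [[0,0,-0.006,0,0,0,1],[0,0,-0.012,0,0,0,1],[0,0,-0.017,0,0,0,1],[0,0,-0.021,0,0,0,1],[0,0,-0.021,0,0,0,1]]}}

```text
t: 9.17
eef_pos: [0.5252, -0.354, 0.0409]
tool_rot: [-0.001, 0.992, 0.127, -0.001]
contact_force: [-0.8, -0.5, -5.2]
gripper_width: 0.759
```

Request:
{"name": "step_arm", "arguments": {"increments": [[0,0,-0.004,0,0,0,1],[0,0,-0.007,0,0,0,1],[0,0,-0.009,0,0,0,1],[0,0,-0.009,0,0,0,1]]}}

```text
t: 9.5
eef_pos: [0.5263, -0.3546, 0.0356]
tool_rot: [0.0, 0.992, 0.127, -0.0]
contact_force: [-5.8, 3.5, 14.8]
gripper_width: 0.763
```

Request:
{"name": "step_arm", "arguments": {"increments": [[0,0,0,0,0,0,-1],[0,0,0.001,0,0,0,-1],[0,0,0.001,0,0,0,-1],[0,0,0.001,0,0,0,-1],[0,0,0.001,0,0,0,-1]]}}

```text
t: 9.92
eef_pos: [0.5262, -0.3546, 0.0343]
tool_rot: [0.0, 0.992, 0.127, 0.0]
contact_force: [-0.6, -0.0, -0.1]
gripper_width: 1.002
```

Request:
{"name": "step_arm", "arguments": {"increments": [[0,0,0.02,0,0,0,-1],[0,0,0.05,0,0,0,-1],[0,0,0.08,0,0,0,-1],[0,0,0.11,0,0,0,-1],[0,0,0.125,0,0,0,-1],[0,0,0.125,0,0,0,-1]]}}

```text
t: 10.42
eef_pos: [0.5284, -0.3557, 0.1638]
tool_rot: [0.002, 0.992, 0.127, 0.003]
contact_force: [1.1, -0.8, 0.1]
gripper_width: 1.005
```

```bash
python3 look.py a6.png 0.5255 -0.354 0.04 36
```

```text
10.4167 [ 0.5284 -0.3557  0.1638] [0.0023 0.9919 0.1267 0.003 ] [ 1.1 -0.8  0.1] 1.005 [ 0.67  0.49 -0.23  1.71  0.13  0.95 -0.93]
top 492 241 36
scene 438 174 36
```

View pics/a6.png

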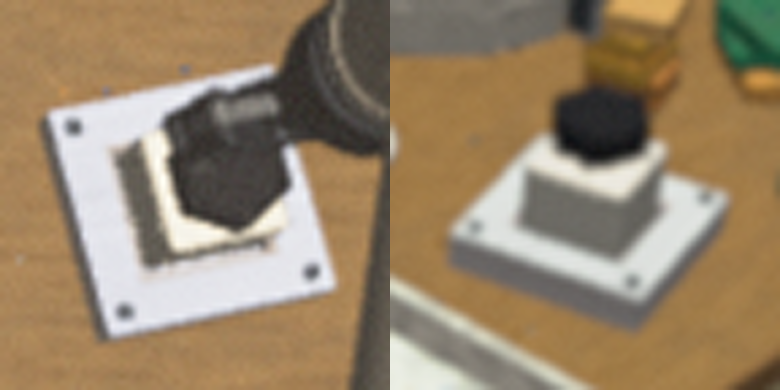

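Run:
```python
from h import *
ct=bot.read_camera('top');cs=bot.read_camera('scene')
c0=np.array([.5255,-.354]);a=np.radians(14.7)
R=np.array([[np.cos(a),-np.sin(a)],[np.sin(a),np.cos(a)]])
for z in (.068,.08):
  print(z)
  for s in [(-1,1),(-1,-1),(1,1),(1,-1)]:
    p=c0+R@(np.array(s)*.033)
    print(s,[((proj(c,[*p,z])-[u,v]+w)*390/2/w).round() for c,u,v,w in [(ct,492,241,36),(cs,438,174,36)]])
for z in (.1,.112):
  for k in range(0,360,60):
    p=c0+R@np.array([np.cos(np.radians(k)),np.sin(np.radians(k))])*.0325
    print(z,k,[((proj(c,[*p,z])-[u,v]+w)*390/2/w).round() for c,u,v,w in [(ct,492,241,36),(cs,438,174,36)]])
```

```text
0.068
(-1, 1) [array([167., 256.]), array([229., 199.])]
(-1, -1) [array([288., 230.]), array([276., 147.])]
(1, 1) [array([134., 136.]), array([128., 165.])]
(1, -1) [array([254., 111.]), array([177., 114.])]
0.08
(-1, 1) [array([174., 252.]), array([231., 182.])]
(-1, -1) [array([295., 226.]), array([279., 130.])]
(1, 1) [array([140., 131.]), array([130., 148.])]
(1, -1) [array([261., 106.]), array([179.,  98.])]
0.1 0 [array([212., 111.]), array([159.,  95.])]
0.1 60 [array([168., 152.]), array([163., 125.])]
0.1 120 [array([185., 212.]), array([213., 141.])]
0.1 180 [array([246., 231.]), array([259., 127.])]
0.1 240 [array([290., 189.]), array([254.,  97.])]
0.1 300 [array([273., 130.]), array([204.,  81.])]
0.112 0 [array([219., 106.]), array([161.,  78.])]
0.112 60 [array([175., 147.]), array([165., 108.])]
0.112 120 [array([192., 207.]), array([215., 124.])]
0.112 180 [array([253., 226.]), array([261., 110.])]
0.112 240 [array([297., 185.]), array([256.,  80.])]
0.112 300 [array([280., 125.]), array([207.,  64.])]
```

The jar is seated: its shoulder corners match z=0.068 (seen at (168,253) and (286,228) against predicted (167,256) and (288,230)). Next is the cap.

Request:
{"name": "step_arm", "arguments": {"increments": [[0,0,-0.015,0,0,0,-1],[0,0,-0.03,0,0,0,-1],[0,0,-0.045,0,0,0,-1],[0,0,-0.06,0,0,0,-1],[0,0,-0.06,0,0,0,-1],[0,0,-0.06,0,0,0,-1]], "force": 110}}

```text
t: 11.12
eef_pos: [0.5248, -0.3537, 0.0974]
tool_rot: [-0.001, 0.992, 0.127, -0.002]
contact_force: [-0.1, -0.6, 0.5]
gripper_width: 1.0
```

Request:
{"name": "step_arm", "arguments": {"increments": [[0,0,-0.008,0,0,0,-1],[0,0,-0.016,0,0,0,-1],[0,0,-0.018,0,0,0,-1],[0,0,-0.018,0,0,0,-1],[0,0,-0.018,0,0,0,-1]]}}

```text
t: 11.53
eef_pos: [0.5261, -0.3545, 0.0814]
tool_rot: [0.0, 0.992, 0.127, 0.0]
contact_force: [-0.2, -0.3, 0.1]
gripper_width: 0.996
```

Request:
{"name": "step_arm", "arguments": {"increments": [[0,0,0,0,0,0,1],[0,0,0,0,0,0,1],[0,0,0,0,0,0,1],[0,0,0,0,0,0,1],[0,0,0,0,0,0,1],[0,0,0,0,0,0,1],[0,0,0,0,0,0,1]], "force": 110}}

```text
t: 12.12
eef_pos: [0.5263, -0.3546, 0.0825]
tool_rot: [0.0, 0.992, 0.127, 0.0]
contact_force: [-2.0, 1.9, 7.4]
gripper_width: 0.623
```

```bash
python3 look.py a7.png 0.5255 -0.354 0.07 30
```

```text
12.1167 [ 0.5263 -0.3546  0.0825] [3.000e-04 9.919e-01 1.268e-01 3.000e-04] [-2.   1.9  7.4] 0.623 [ 0.65  0.59 -0.22  1.76  0.16  0.81 -0.96]
top 495 239 30
scene 439 166 30
```

View pics/a7.png

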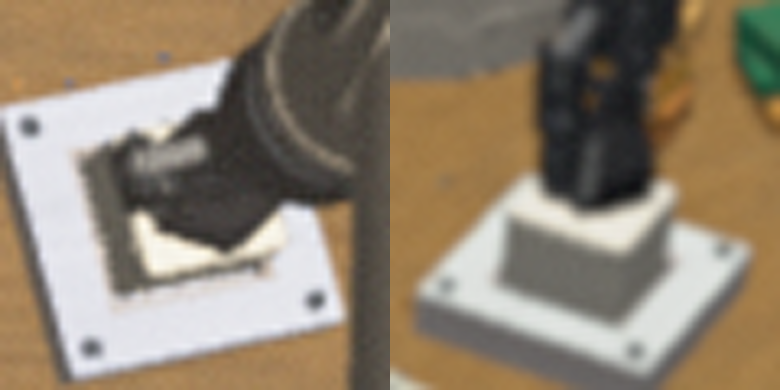

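Request:
{"name": "step_arm", "arguments": {"increments": [[0,0,-0.002,0,0,0,1],[0,0,-0.004,0,0,0,1],[0,0,-0.006,0,0,0,1],[0,0,-0.008,0,0,0,1],[0,0,-0.008,0,0,0,1],[0,0,-0.008,0,0,0,1]]}}

```text
t: 12.72
eef_pos: [0.5264, -0.3546, 0.0755]
tool_rot: [0.0, 0.992, 0.127, 0.0]
contact_force: [-5.1, 3.3, 15.7]
gripper_width: 0.625
```

Request:
{"name": "step_arm", "arguments": {"increments": [[0,0,-0.002,0,0,0,1],[0,0,-0.004,0,0,0,1],[0,0,-0.005,0,0,0,1],[0,0,-0.005,0,0,0,1]]}}

```text
t: 13.05
eef_pos: [0.5265, -0.3548, 0.0734]
tool_rot: [0.001, 0.992, 0.127, 0.0]
contact_force: [-13.0, 8.7, 36.2]
gripper_width: 0.621
```

Request:
{"name": "step_arm", "arguments": {"increments": [[0,0,0.002,0,0,3,1],[0,0,0.002,0,0,8,1],[0,0,0.002,0,0,13,1],[0,0,0.002,0,0,18,1],[0,0,0.002,0,0,23,1],[0,0,0.002,0,0,28,1],[0,0,0.002,0,0,30,1]]}}

```text
t: 13.63
eef_pos: [0.5281, -0.3548, 0.0736]
tool_rot: [0.002, 0.924, 0.381, 0.002]
contact_force: [-2.0, 2.0, 17.2]
gripper_width: 0.622
```

```bash
python3 look.py a8.png 0.5255 -0.354 0.07 30;python3 -c "
from h import *
print(bot.get_obs()['torque'])"
```

```text
13.6333 [ 0.5281 -0.3548  0.0736] [0.0016 0.9245 0.3812 0.0015] [-2.   2.  17.2] 0.622 [ 0.75  0.61 -0.35  1.76  0.27  0.81 -0.52]
top 495 239 30
scene 439 166 30
[0.56226144 0.6758537  0.06808626]
```

View pics/a8.png

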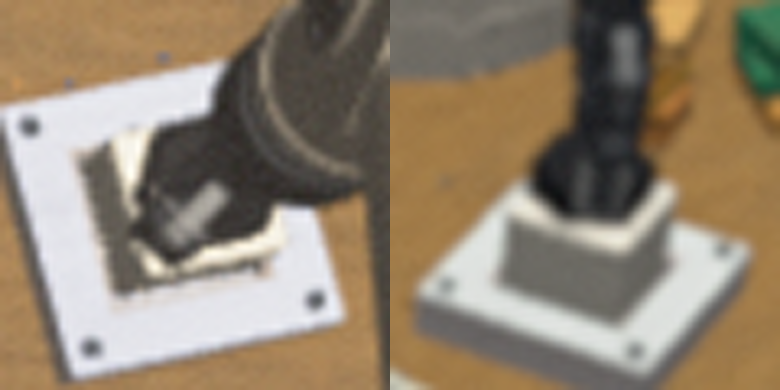

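It has turned 30° under 17 N with very little twist torque, and the jar body still looks square in the pocket (scene crop (510–670, 190–320)). I'll carry on.

Request:
{"name": "step_arm", "arguments": {"increments": [[0,0,0,0,0,5,1],[0,0,0,0,0,10,1],[0,0,0,0,0,15,1],[0,0,0,0,0,20,1],[0,0,0,0,0,25,1],[0,0,0,0,0,30,1],[0,0,0,0,0,32,1],[0,0,0,0,0,32,1]]}}

```text
t: 14.4
eef_pos: [0.5281, -0.3548, 0.0735]
tool_rot: [0.002, 0.784, 0.62, 0.001]
contact_force: [-2.5, 2.8, 18.1]
gripper_width: 0.625
```

```bash
python3 look.py a9.png 0.5255 -0.354 0.07 30;python3 -c "
from h import *
print(bot.get_obs()['torque'])"
```

```text
14.4 [ 0.5281 -0.3548  0.0735] [0.002  0.7843 0.6204 0.001 ] [-2.5  2.8 18.1] 0.625 [ 0.84  0.64 -0.48  1.75  0.38  0.84 -0.05]
top 495 239 30
scene 439 166 30
[0.53165669 0.65642017 0.18777795]
```

View pics/a9.png

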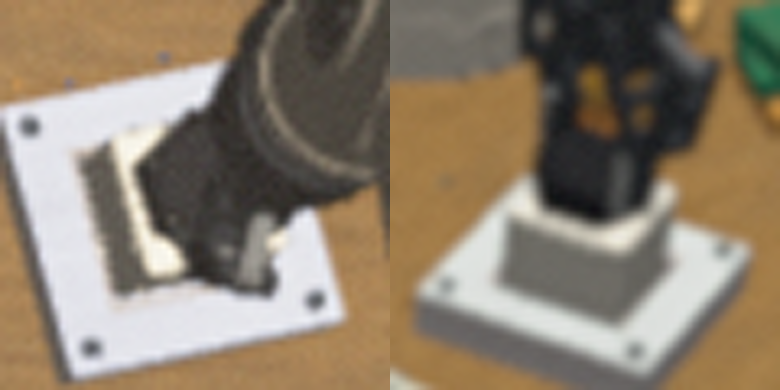

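The turn now totals 62° and the jar hasn't moved. I'll lift slowly and watch the force.

Request:
{"name": "step_arm", "arguments": {"increments": [[0,0,0.003,0,0,0,1],[0,0,0.006,0,0,0,1],[0,0,0.009,0,0,0,1],[0,0,0.012,0,0,0,1],[0,0,0.016,0,0,0,1],[0,0,0.02,0,0,0,1],[0,0,0.02,0,0,0,1]]}}

```text
t: 15.08
eef_pos: [0.5261, -0.3547, 0.0909]
tool_rot: [0.0, 0.785, 0.619, 0.0]
contact_force: [-0.9, -0.5, -1.3]
gripper_width: 0.624
```

Request:
{"name": "step_arm", "arguments": {"increments": [[0,0,0.008,0,0,0,1],[0,0,0.016,0,0,0,1],[0,0,0.026,0,0,0,1],[0,0,0.04,0,0,0,1],[0,0,0.06,0,0,0,1],[0,0,0.08,0,0,0,1],[0,0,0.09,0,0,0,1],[0,0,0.09,0,0,0,1]]}}

```text
t: 15.75
eef_pos: [0.5278, -0.3552, 0.184]
tool_rot: [0.003, 0.785, 0.62, 0.001]
contact_force: [0.3, -0.3, -1.4]
gripper_width: 0.622
```

```bash
python3 look.py b1.png 0.5255 -0.354 0.09 45
```

```text
15.75 [ 0.5278 -0.3552  0.184 ] [0.0028 0.785  0.6195 0.001 ] [ 0.3 -0.3 -1.4] 0.622 [ 0.88  0.51 -0.53  1.68  0.29  1.03  0.02]
top 497 237 45
scene 440 161 45
```

View pics/b1.png

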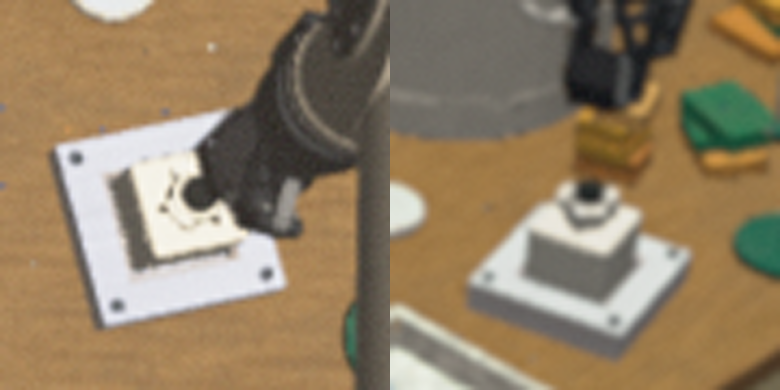

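The cap is off and in the gripper (scene crop (605,75)), and the stopper and neck show on the jar, which is still seated. On to the tray.

Request:
{"name": "step_arm", "arguments": {"increments": [[-0.006,0.03,0,0,0,3,1],[-0.013,0.065,0,0,0,6,1],[-0.02,0.1,0,0,0,9,1],[-0.027,0.14,0,0,0,12,1],[-0.034,0.175,-0.02,0,0,15,1],[-0.04,0.2,-0.04,0,0,16,1],[-0.041,0.205,-0.065,0,0,16,1],[-0.041,0.205,-0.085,0,0,16,1],[-0.041,0.205,-0.095,0,0,16,1],[-0.041,0.205,-0.095,0,0,16,1]]}}

```text
t: 16.68
eef_pos: [0.4827, -0.1491, 0.0825]
tool_rot: [-0.003, 0.691, 0.723, -0.001]
contact_force: [0.6, -0.8, -1.2]
gripper_width: 0.622
```

```bash
python3 look.py b2.png 0.486 -0.150 0.04 45
```

```text
16.6833 [ 0.4827 -0.1491  0.0825] [-0.0026  0.691   0.7229 -0.0013] [ 0.6 -0.8 -1.2] 0.622 [ 0.67  0.48 -0.61  2.04  0.4   0.74 -0.14]
top 422 251 45
scene 405 205 45
```

View pics/b2.png

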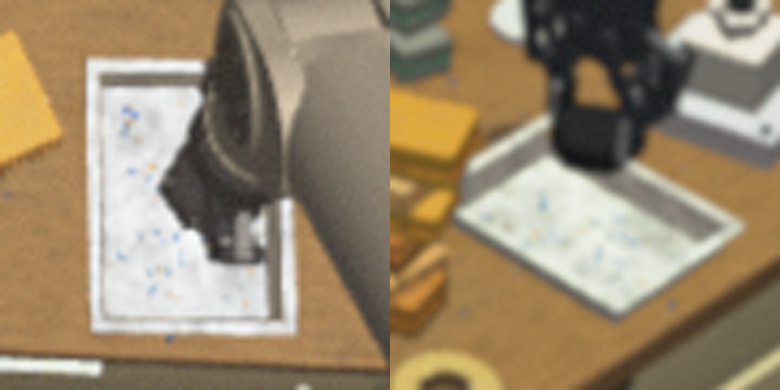

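Run:
```python
from h import *
ct=bot.read_camera('top');cs=bot.read_camera('scene')
f=lambda c,x,y,u,v,z:atz(c,u-45+x*90/390,v-45+y*90/390,z).round(4)
for x,y in [(103,85),(103,320),(272,320),(272,85)]: print('floor',f(ct,x,y,422,251,.002))
for x,y in [(88,58),(92,332),(297,332),(285,60)]: print('rim',f(ct,x,y,422,251,.027))
for x,y in [(72,215),(230,318),(352,225),(172,108)]: print('rim s',f(cs,x,y,405,205,.027))
for x in (0,.04,-.04):
    print(x,(proj(ct,[.486+x,-.15,.002])-[422-45,251-45])*390/90,(proj(cs,[.486+x,-.15,.002])-[405-45,205-45])*390/90)
```

```text
floor [ 0.5671 -0.0929  0.002 ]
floor [ 0.4037 -0.0954  0.002 ]
floor [ 0.4091 -0.2098  0.002 ]
floor [ 0.5726 -0.2095  0.002 ]
rim [ 0.5797 -0.0789  0.027 ]
rim [ 0.3918 -0.0847  0.027 ]
rim [ 0.3981 -0.2213  0.027 ]
rim [ 0.5845 -0.2132  0.027 ]
rim s [ 0.5382 -0.0805  0.027 ]
rim s [ 0.3862 -0.0797  0.027 ]
rim s [ 0.3972 -0.2191  0.027 ]
rim s [ 0.5802 -0.2283  0.027 ]
0 [184.69731818 204.29019841] [190.18409699 235.51644361]
0.04 [185.22292733 147.04990542] [149.8933948  210.21821279]
-0.04 [184.16673518 262.07215703] [231.5077354  261.46324736]
```

Request:
{"name": "step_arm", "arguments": {"increments": [[0.001,-0.001,-0.015,0,0,0,1],[0.001,-0.001,-0.03,0,0,0,1],[0.001,-0.001,-0.045,0,0,0,1],[0.001,-0.001,-0.058,0,0,0,1],[0.001,-0.001,-0.065,0,0,0,1],[0.001,-0.001,-0.065,0,0,0,1],[0.001,-0.001,-0.065,0,0,0,1]]}}

```text
t: 17.47
eef_pos: [0.4863, -0.1505, 0.0206]
tool_rot: [0.0, 0.691, 0.723, 0.0]
contact_force: [0.4, -0.1, -0.6]
gripper_width: 0.619
```

Request:
{"name": "step_arm", "arguments": {"increments": [[0,0,-0.004,0,0,0,1],[0,0,-0.008,0,0,0,1],[0,0,-0.011,0,0,0,1],[0,0,-0.013,0,0,0,1],[0,0,-0.013,0,0,0,1]]}}

```text
t: 17.88
eef_pos: [0.4858, -0.1504, 0.0069]
tool_rot: [-0.0, 0.691, 0.723, -0.0]
contact_force: [1.0, 0.3, -1.5]
gripper_width: 0.623
```

Request:
{"name": "step_arm", "arguments": {"increments": [[0,0,-0.001,0,0,0,1],[0,0,-0.002,0,0,0,1],[0,0,-0.002,0,0,0,1]]}}

```text
t: 18.13
eef_pos: [0.4861, -0.1504, 0.0065]
tool_rot: [0.0, 0.691, 0.723, -0.0]
contact_force: [-5.6, 0.8, 14.1]
gripper_width: 0.62
```

The cap is on the tray floor, so I'll release.

Request:
{"name": "step_arm", "arguments": {"increments": [[0,0,0.001,0,0,0,0.6],[0,0,0.001,0,0,0,0.2],[0,0,0.001,0,0,0,-0.4],[0,0,0.001,0,0,0,-1],[0,0,0.001,0,0,0,-1],[0,0,0.001,0,0,0,-1]]}}

```text
t: 18.63
eef_pos: [0.4861, -0.1504, 0.0062]
tool_rot: [-0.0, 0.691, 0.723, 0.0]
contact_force: [0.2, 0.4, -1.0]
gripper_width: 0.999
```

Request:
{"name": "step_arm", "arguments": {"increments": [[0,0,0.01,0,0,0,-1],[0,0,0.03,0,0,0,-1],[0,0,0.06,0,0,0,-1],[0,0,0.1,0,0,0,-1],[0,0,0.14,0,0,0,-1],[0,0,0.18,0,0,0,-1],[0,0.04,0.2,0,0,0,-1],[0,0.08,0.2,0,0,0,-1],[0,0.12,0.2,0,0,0,-1],[0,0.15,0.2,0,0,0,-1]]}}

```text
t: 19.47
eef_pos: [0.4858, 0.0031, 0.208]
tool_rot: [0.001, 0.69, 0.724, 0.001]
contact_force: [-0.1, 0.5, -0.0]
gripper_width: 1.005
```

```bash
python3 look.py b3.png 0.5 -0.25 0.04 70
```

```text
19.4667 [0.4858 0.0031 0.208 ] [0.0008 0.6903 0.7235 0.0009] [-0.1  0.5 -0. ] 1.005 [ 0.54  0.28 -0.78  1.98  0.24  0.97 -0.31]
top 456 248 70
scene 423 190 70
```

View pics/b3.png

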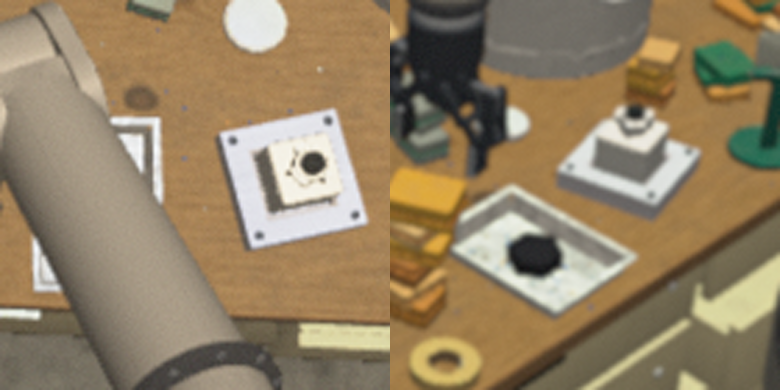

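Run:
```python
from h import *
cs=snap('scene','fs.png'); ct=snap('top','ft.png')
im=np.hstack([cv2.resize(ct['color'][210:276,455:521,::-1],(390,390),interpolation=2),cv2.resize(cs['color'][130:230,360:460,::-1],(390,390),interpolation=2)])
a=np.radians(14.7);R=np.array([[np.cos(a),-np.sin(a)],[np.sin(a),np.cos(a)]])
for s in [(-1,1),(-1,-1),(1,1),(1,-1)]:
    p=np.r_[np.array([.5255,-.354])+R@(np.array(s)*.033),.068]
    q=(proj(ct,p)-[455,210])*390/66; cv2.circle(im,tuple(q.astype(int).tolist()),3,(0,0,255),-1)
    q=(proj(cs,p)-[360,130])*3.9+[390,0]; cv2.circle(im,tuple(q.astype(int).tolist()),3,(0,0,255),-1)
cv2.imwrite('pics/f2.png',im)
```

```text
(no output)
```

View pics/f2.png

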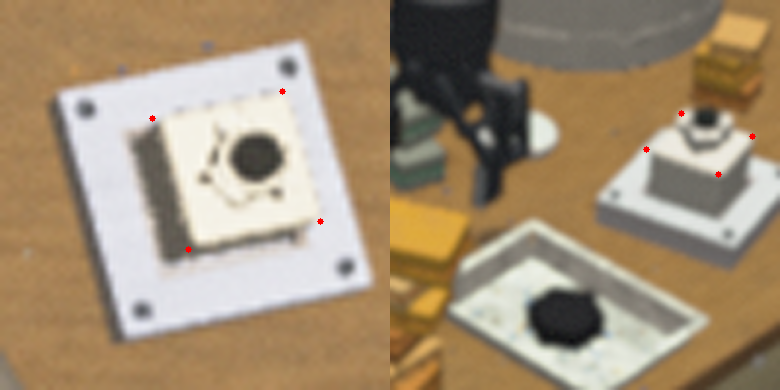

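View pics/fs.png

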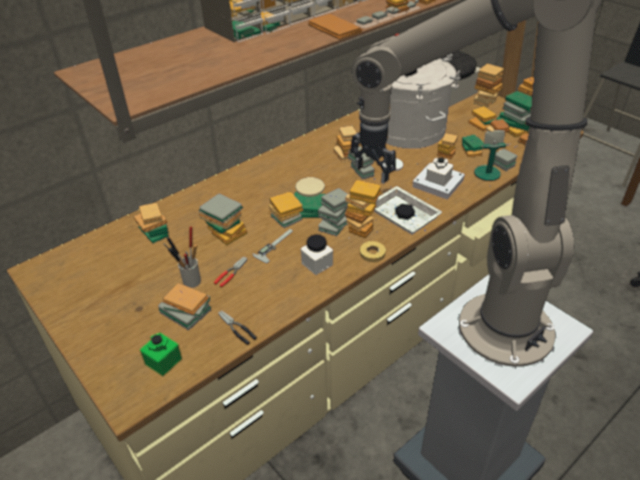

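Run:
```python
import cv2
s=cv2.imread('pics/fs.png');cv2.imwrite('pics/f3.png',cv2.resize(s[185:235,370:445],(750,500),interpolation=2))
```

```text
(no output)
```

View pics/f3.png

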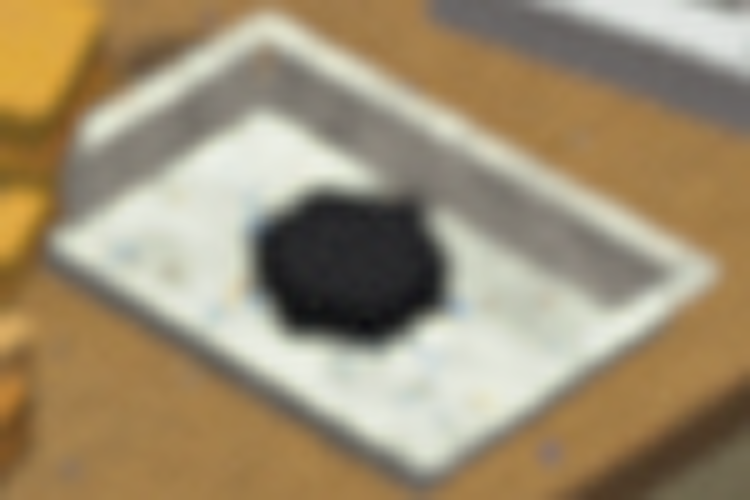

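Seen from the side the cap looks flat, with a shadow at its upper right (400,205). I'll clear the arm out of the top view to confirm.

Request:
{"name": "step_arm", "arguments": {"increments": [[0,0.04,0.01,0,0,0,-1],[0,0.08,0.02,0,0,0,-1],[0,0.12,0.02,0,0,0,-1],[0,0.16,0.02,0,0,0,-1],[0,0.18,0.02,0,0,0,-1],[0,0.18,0.02,0,0,0,-1]]}}

```text
t: 20.17
eef_pos: [0.4856, 0.1838, 0.227]
tool_rot: [-0.001, 0.689, 0.725, 0.001]
contact_force: [-0.2, 1.2, -0.4]
gripper_width: 0.995
```

Run:
```python
from h import *
cs=snap('scene','gs.png'); ct=snap('top','gt.png')
im=np.hstack([cv2.resize(ct['color'][220:285,390:455,::-1],(390,390),interpolation=2),cv2.resize(cs['color'][180:245,370:435,::-1],(390,390),interpolation=2)])
for z,col in ((.002,(0,200,0)),(.024,(0,0,255))):
  for k in range(0,360,60):
    a=np.radians(k+92.5); p=[.486+.0325*np.cos(a),-.1504+.0325*np.sin(a),z]
    for c,o,d in ((ct,[390,220],0),(cs,[370,180],390)):
      q=(proj(c,p)-o)*6+[d,0]; cv2.circle(im,tuple(q.astype(int).tolist()),3,col,-1)
cv2.imwrite('pics/g.png',im)
c=ct
for r in bot.place_of('cap_center','top')[:2]+bot.place_of('other_jar_center','top')[:2]:
    print(r['conf'],atz(ct,r['location'][0]*640,r['location'][1]*480,.013).round(3))
```

```text
0.67 [ 0.493 -0.153  0.013]
0.5 [0.506 0.203 0.013]
```

View pics/g.png

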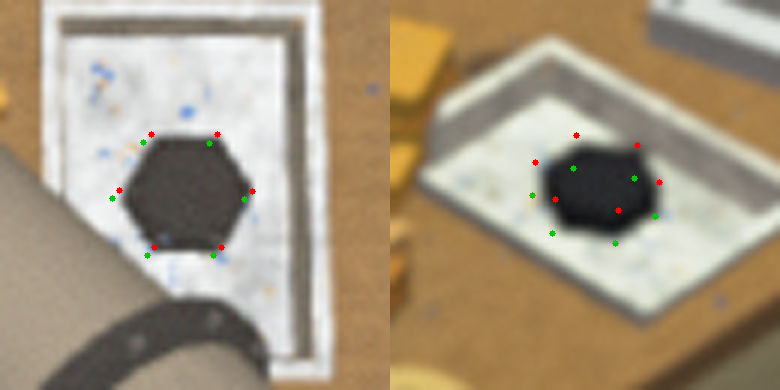

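View pics/gt.png

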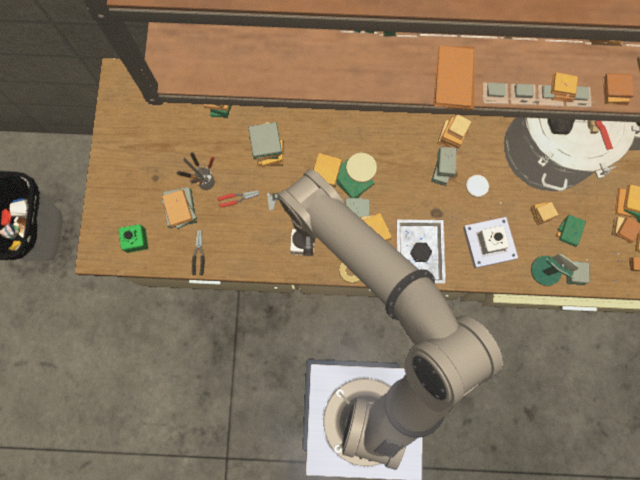

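Seen from above, the cap is a regular hexagon lying flat in the tray (crop (188,192)). The other jar is where it was and the target jar stands in the block. Handing in.

```bash
python3 -c "
from h import *
print(bot.hand_in(), bot.get_obs()['t'])"
```

```text
the job is handed in; nothing more can be done
the job is handed in; nothing more can be done
```

The job is done and handed in at about 20 s. I carried the six-sided-cap jar by its body to the block and released it fully down in the pocket. I then pushed the cap down to its stop (36 N), eased off to about 18 N, turned it 62° anticlockwise, lifted it off and set it down in the tray.

**Last checks:**
- **Jar:** its shoulder corners match the fully seated height to within 1–2 pixels in both pictures, and the stopper and neck are showing.
- **Cap:** it is open side down as it sat on the jar. From above it is an undistorted hexagon lying flat on the tray floor.
- **Other jar:** it looks unmoved in the scene picture. In the last top picture the arm partly hid it, and no network check confirmed its position.
- **Robot:** the gripper was open and touching nothing. The highest force reading I saw was about 40 N at the wrist, during the push.

**Disagreement:** the scene and top cameras differed by about 2 pixels on the cap's position, which is small compared with the tray.

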